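Wind the board heater up to its stop with the crank

TASK

Bring the bottom heater up to its working height under the laptop board. Take the loose crank handle, fit it fully home on the square end of the lift's screw, and wind it clockwise (seen from above) until the blue carriage comes up against the red stop ring; stop as soon as you feel it meet the ring, do not force it. Leave the crank sitting on the screw, let go of it, and leave the other things on the bench where they are.

Things in the scene. Friction and masses are not known exactly. Their poses are not given: they have to be found in the camera images.
- crank: Loose crank, 0.3 kg, lying flat. Origin: centre of the socket mouth in the hub's underside; z up, x along the arm. Dark steel hub 28 x 28 mm, 40 mm tall, sides along x and y. 15.2 mm square socket (sides along x, y), 28 mm deep, open below. Flat arm 20 mm wide, 10 mm thick (z 0 to 10) out to x = 88 mm, on it the red knob.
- knob_mid (a point): Middle of the crank's upright red knob, 75 mm out along the arm from the hub's centre and 37 mm above the socket mouth. The knob is 24 mm thick and 50 mm tall and spins freely on its pin.
- screw_seat (a point): Centre of the screw's round shoulder (26 mm wide), on its vertical axis: the crank's origin sits here when fully home. Above it a 14 mm square, 16 mm tall, then a four-sided taper, 14 down to 7 mm, to 22 mm. The square's angle is not told (this frame is the stand's): the crank rests on the taper, 16 to 20 mm high, until turned within 5 degrees, at most a quarter turn.
- lift: Blue carriage (150 x 46 x 26 mm) with the steel heater (165 x 150 mm) on its arms; moves up and down only. Origin: on the screw axis in its top face. The screw takes about 0.25 N m to turn (3 to 4 N at the knob as it moves, less at rest), does not run back; clockwise from above raises 10 mm a turn. Crank and screw have about 10 degrees of play. At the ring the crank stiffens by about 2 N m a radian.
- stop_ring: Red stop ring, 32 mm wide, 12 mm tall, clamped on the lift's guide rod at a height that differs from job to job. Origin: centre of its underside, z up. The carriage must come up against this underside.
- lift_top (a point): Point on the flat top face of the blue carriage straight under the stop ring's origin; it rises with the carriage.
- stand: Fixed rework stand: grey base 220 x 400 x 12 mm, two guide rods, aluminium bridge 140 x 40 mm (top at 164 mm) with the screw's bearing, and beside it a carrier with a green laptop board at 145 mm. Origin: on the screw axis at bench level; z up, y from the screw to the board. Nothing in the crank's sweep stands above the shoulder (182 mm).
- solvent: Bystander, leave alone: white plastic bottle, 52 mm wide, 130 mm tall. Origin: centre of its underside.
- solder_spool: Bystander, leave alone: steel solder spool, 60 mm wide, 42 mm tall. Origin: centre of its underside.
- flux_jar: Bystander, leave alone: amber jar with black lid, 50 mm wide, 45 mm tall. Origin: centre of its underside.
- screwdriver: Bystander, leave alone: yellow screwdriver lying down, 160 mm long, handle towards its own -x. Origin: centre of its underside.
- parts_tray: Bystander, leave alone: blue divided parts tray, 100 x 140 x 30 mm. Origin: centre of its underside.
- multimeter: Bystander, leave alone: yellow hand multimeter lying down, 150 x 75 x 32 mm. Origin: centre of its underside.
- heat_sink: Bystander, leave alone: finned aluminium heat sink, 50 x 50 x 23 mm. Origin: centre of its underside.
Things that resemble listed ones, but are neither listed nor needed, are in the scene too. Leave any green look-alike of the crank alone.

How it is judged (in metres and radians):
On the way, in this order (a step that is already met when the one before it is completed fails the run):
1. the crank sits fully home on the screw's square (horizontal distance between crank and screw_seat below 0.003 m and z of crank in the frame of screw_seat below 0.003 m and angle between crank's own z axis and vertical below 0.15 rad), for 0.2 s.
2. the carriage has been wound up against the red stop ring, the crank still home (all of step 1 and z of lift_top in the frame of stop_ring above -0.0004 m), for 0.1 s.
At the end, for the whole second after the job is handed in: The carriage's top face is up against the ring's underside (gap under 0.4 mm); the crank is still fully home on the screw (within 3 mm of the axis, under 3 mm above the shoulder, upright within 0.15 rad: it may droop in its play), let go and at rest (all of step 2 and linear speed of crank below 0.02 m/s and angular speed of crank below 0.2 rad/s); the robot touches nothing.
It fails at once if the carriage is forced against the stop ring (over 600 N there, about 16 N at the knob) (contact force between lift and stop_ring above 600 N).
It fails at once if another thing on the bench is moved more than 30 mm (distance of any of solvent, solder_spool, flux_jar, screwdriver, parts_tray, multimeter, heat_sink from where it was at the start of the episode above 0.03 m).
It also fails if it takes over 72 s, if anything falls off the work surface, if the arm or the gripper's body presses on something with over 40 N, if the wrist force passes 120 N, or if a joint passes its speed limit or range.

ROBOT

A 6-joint arm with a two-finger parallel gripper is mounted at the origin on the work surface. World frame = base frame: x ahead of the robot, y to its left, z up, the work surface at z = 0. Lengths are in mm, angles in rad, forces in N, time in s.
With the tool pointing down it reaches from about 300 to 775 mm from the base axis. Payload 14.6 kg.
Tool frame: the origin (TCP) lies at the very end of the fingers, on their centre line; the grasp point (between the pads) lies 19 mm behind it (grip_point_offset is the distance from the TCP to the grasp point, in mm); z points along the fingers, y is the line along which they close (so a half turn about z gives the same grasp; the last joint's range is limited). The gripper opens to 94 mm and grips with 3 to 60 N. Pads are 16 mm wide; open, the fingers measure 119 mm over their backs; the gripper's body (75 mm by 177 mm) begins 78 mm behind the grasp point.
Start: joints at [1.102, 0.3, 1.521, -0, 1.321, -0.067], TCP at [215.088, 506.188, 205.446] pointing down, gripper open.
Joint ranges: [-3.03, 3.03], [-0.79, 2.21], [0.23, 2.52], [-1.04, 4.18], [0, 3.07], [-2.55, 2.55]. Speed limits (rad/s): [2.22, 2.22, 2.57, 3.14, 3.14, 3.14].

INTERFACE

Orientations are given as [roll, pitch, yaw] about the fixed x, y, z axes, in that order (R = Rz(yaw) Ry(pitch) Rx(roll)).
In Python, from cell import read_state, camera, camera_info, sign_off, grip_point_offset gives the robot as it stands.
- The arm moves only by the shell command python3 -m handwheel 'ROWS' [FORCE]. ROWS is text: rows parted by semicolons, each of 5 numbers parted by spaces: the shift along the world's x, y, z in units of 40 mm (1.0 is 40 mm), then the turn about the world's z in units of 5 degrees (1.0 is 5 degrees), then the closure, from 0 (fully open) to 1 (shut). In form: dx dy dz yaw gripper; .... A call has 1 to 12 rows; each row shifts and turns the commanded pose from where the row before left it; what a row does not reach is not made up. A row lasts 1/12 s, in which the tool goes at most 41.7 mm and 7.16 degrees, less where a joint would pass 70% of its speed; a pose out of reach is approached as far as the arm can. A call is refused whole if a number of a shift passes 1 or a number of a turn 1, either way. A call with a gripper value outside its range is refused whole. The fingers move at their own pace and stop on an object; FORCE is the grip in N (left out, the last holds). Time passes only in rows, so rows that do not move let the fingers close. It gives the time, the measured TCP pose, the force, the opening and the grip force at its end, in the units of the state.
- read_state(): the state, without advancing time (a new reading comes with each control period).
- camera(name): name is "scene" or "top" or "wrist"; returns (picture, depth): 400x640x3 uint8, red, green, blue; 400x640 float32, mm along the optical axis (not along the pixel's ray), 0 where there is no reading.
- camera_info(name): a dict with "intrinsics" (3x3 intrinsics, pixels), "world_from_camera" (4x4, takes a point from camera to world coordinates). Camera axes: x right, y down, z forward; pixel columns grow to the right and rows downward; lengths in mm; the calibration is good to about 2 mm. A picture is of the moment at which its call begins: read the wrist's pose just before it. camera_info takes no time and is no camera call; for the wrist camera it gives the pose at the moment of the call.
- sign_off(): hands the job in; it is judged then, once.
The state is a dict: "clock": time; "joints": joint angles; "qd": joint speeds; "effort": joint torques, N m; "eef_pos": TCP position; "eef_rot": TCP orientation; "wrist_force": force on the tool from outside, world axes, zero at the start; "moment": the same for the moment, N m; "finger_gap": finger opening in mm; "finger_force": force on a finger pad.
Only numpy, scipy, OpenCV 4.12 (cv2) and the standard library are available. Lean on these libraries where they do the work, as an engineer would, in place of code of your own. Each camera call takes 0.05 s, during which the arm holds its last target. There are 200 camera calls.

## Working session

There is one attempt and no reset: what is moved stays moved. The work goes in short steps, Python scripts to look and compute and a shell command to move; the robot and the scene stay as the last step left them, time stands still between calls to the robot, and variables do not carry over. Pictures are saved under pics/ and viewed, at most 10 in all, crops included, and the job is handed in when it is done.

```bash
ls; mkdir -p pics; cat > h.py <<'E'
import numpy as np,cv2
from cell import *
def snap(n,f):
    p,d=camera(n); cv2.imwrite(f'pics/{f}.png',p[:,:,::-1]); np.savez(f'pics/{f}.npz',p=p,d=d,**camera_info(n)); return p,d
def ray(info,u,v,z):
    K=info['intrinsics'];T=info['world_from_camera']
    r=T[:3,:3]@np.linalg.solve(K,[u,v,1]);o=T[:3,3]
    return o+r*(z-o[2])/r[2]
def cloud(info,d):
    K=info['intrinsics'];T=info['world_from_camera'];v,u=np.mgrid[:d.shape[0],:d.shape[1]]
    P=np.stack([(u-K[0,2])/K[0,0]*d,(v-K[1,2])/K[1,1]*d,d],-1)
    return P@T[:3,:3].T+T[:3,3]
E
python3 - <<'E'
from h import *
s=read_state();print(s)
snap('top','top0');snap('scene','scene0')
print(camera_info('top'),camera_info('scene'))
E
```

```text
pics
{'clock': 0.0, 'joints': array([ 1.10241370e+00,  3.00469771e-01,  1.52158299e+00,  4.83287003e-06,
        1.32071141e+00, -6.66450508e-02]), 'qd': array([ 0.00030278, -0.00150996,  0.00058965, -0.00084439, -0.0011228 ,
       -0.0023312 ]), 'effort': array([ 1.57338718e-04, -5.31797755e+01, -3.52742493e+01,  7.07806530e-02,
        2.43121921e-02, -7.96749623e-05]), 'eef_pos': array([214.96354967, 505.96155887, 204.88625882]), 'eef_rot': array([-3.14042405e+00, -8.26887593e-05,  2.73985383e+00]), 'wrist_force': array([-1.12858263, -0.33222303,  0.34247521]), 'moment': array([ 0.0223186 , -0.00926272,  0.02428075]), 'finger_force': 0.0, 'finger_gap': 94.13516040644566}
{'intrinsics': array([[446.13196349,   0.        , 320.95343502],
       [  0.        , 446.13196349, 197.18454768],
       [  0.        ,   0.        ,   1.        ]]), 'world_from_camera': array([[ 1.59976132e-02, -9.99297679e-01,  3.38854612e-02,
         4.83521580e+02],
       [-9.99835717e-01, -1.62766695e-02, -7.97548356e-03,
        -1.63750248e+02],
       [ 8.52142466e-03, -3.37523058e-02, -9.99393900e-01,
         1.04746137e+03],
       [ 0.00000000e+00,  0.00000000e+00,  0.00000000e+00,
         1.00000000e+00]])} {'intrinsics': array([[362.08736281,   0.        , 317.3992869 ],
       [  0.        , 362.08736281, 198.20325012],
       [  0.        ,   0.        ,   1.        ]]), 'world_from_camera': array([[-6.75498166e-01,  4.94652684e-01, -5.46828080e-01,
         9.09711105e+02],
       [ 7.37176220e-01,  4.69669447e-01, -4.85779612e-01,
         1.69434457e+02],
       [ 1.65362531e-02, -7.31251894e-01, -6.81907046e-01,
         6.13683968e+02],
       [ 0.00000000e+00,  0.00000000e+00,  0.00000000e+00,
         1.00000000e+00]])}
```

View pics/top0.png

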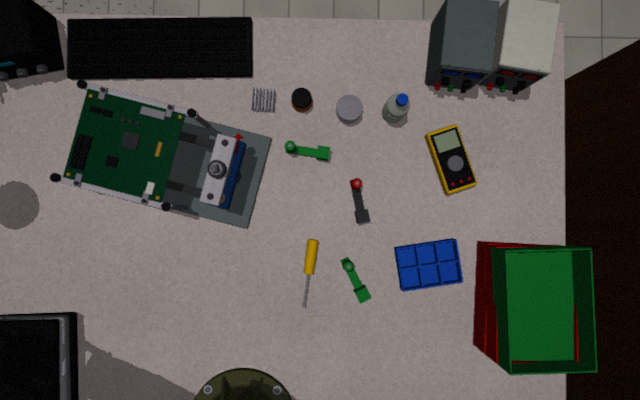

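View pics/scene0.png

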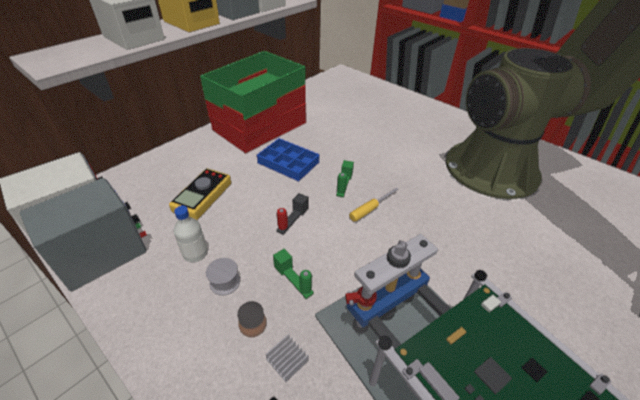

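The top view shows three crank-shaped things:
- Red knob (357,184) with a dark steel hub (362,215). It's the only one with a red knob and steel hub, so it fits.
- All-green look-alike at (291,147)–(323,153).
- All-green look-alike at (348,264)–(363,295).

The screw end is at (217,170) on the bridge, and the red ring is at (239,138).

```bash
python3 - <<'E'
from h import *
f=np.load('pics/top0.npz');p,d=f['p'],f['d'];C=cloud(f,d)
a=cv2.resize(p[165:235,320:400],(400,350),interpolation=3);b=cv2.resize(p[120:220,160:280],(420,350),interpolation=3)
cv2.imwrite('pics/crop0.png',np.hstack([a,b])[:,:,::-1])
w=np.zeros(d.shape,bool);w[165:235,335:385]=1
hsv=cv2.cvtColor(p,cv2.COLOR_RGB2HSV)
red=w&((hsv[...,0]<8)|(hsv[...,0]>172))&(hsv[...,1]>120)
print('red',red.sum(),C[red].mean(0),np.percentile(C[red][:,2],[5,50,95]))
t=red&(C[...,2]>55);print('knobtop',C[t].mean(0),t.sum())
h=w&~red&(C[...,2]>34)&(C[...,2]<48)&(np.mgrid[:400,:640][0]>203);q=C[h];print('hubtop',h.sum(),q.mean(0),q.min(0),q.max(0))
print(cv2.minAreaRect(q[:,:2].astype(np.float32)))
w2=np.zeros(d.shape,bool);w2[145:195,195:240]=1
for lo,hi in((198,210),(178,190),(160,170)):
    m=w2&(C[...,2]>lo)&(C[...,2]<hi);print(lo,m.sum(),C[m].mean(0), cv2.minAreaRect(C[m][:,:2].astype(np.float32)))
E
```

```text
red 88 [ 548.44111008 -248.5583742    58.26801528] [34.77440524 61.41476508 65.26586167]
knobtop [ 548.75204041 -248.77630695   61.59023955] 77
hubtop 157 [ 475.88534352 -264.93324697   40.83151976] [ 460.61328998 -281.13780437   35.23022898] [ 490.37999357 -249.38654356   45.76925603]
((476.0187683105469, -265.12060546875), (27.88051414489746, 27.83829116821289), 12.309930801391602)
198 54 [564.88340192  35.30735308 202.08635645] ((564.9564819335938, 35.61271286010742), (14.170684814453125, 13.974913597106934), 12.318501472473145)
178 132 [563.86773791  33.63692722 181.3954983 ] ((565.4905395507812, 35.69013214111328), (33.2030143737793, 33.334495544433594), 1.1396942138671875)
160 785 [564.8667376   34.39260771 164.52299239] ((565.4690551757812, 36.053955078125), (41.49363708496094, 110.51376342773438), 76.48731994628906)
```

View pics/crop0.png

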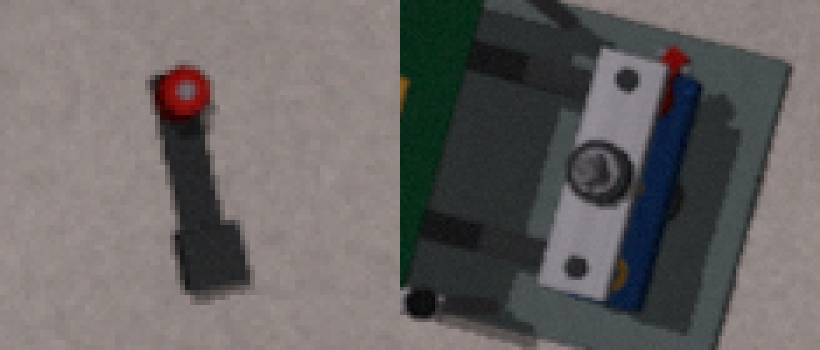

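The crop confirms it: red knob at (185,92) and dark square hub at (213,258) on the left half. The screw end is at (600,172) on the right half, with the red ring beside the bridge at (672,75). The measurements agree too: knob to hub is 74.5 mm, the hub is 28 mm square and its top is at 41 mm. Next I'll measure the lift travel and start moving.

```bash
python3 - <<'E'
from h import *
for n,w in(('top0',(115,215,195,275)),('scene0',(225,330,325,450))):
    f=np.load(f'pics/{n}.npz');p,d=f['p'],f['d'];C=cloud(f,d);hsv=cv2.cvtColor(p,cv2.COLOR_RGB2HSV)
    W=np.zeros(d.shape,bool);W[w[0]:w[1],w[2]:w[3]]=1;W&=(hsv[...,1]>120)&(d>0)&(hsv[...,2]>40)
    R=W&((hsv[...,0]<8)|(hsv[...,0]>172));B=W&(abs(hsv[...,0].astype(int)-112)<10)
    for k,m in(('red',R),('blue',B)):
        v,u=np.nonzero(m);print(n,k,m.sum(),'u',u.min(),u.max(),'v',v.min(),v.max(),'z',np.percentile(C[m][:,2],[2,10,25,50,75,90,98]).round(1),'xy',C[m][:,:2].mean(0).round(1))
E
python3 -m handwheel '0.5 -1 0 1 0;0.5 -1 0 1 0;0.5 -1 0 1 0;0.5 -1 0 1 0;0.5 -1 0 1 0;0.5 -1 0 1 0;0.5 -1 0 1 0;0.5 -1 0 0 0;0.5 -1 0 0 0;0.5 -1 0 0 0;0.5 -1 0 0 0;0.5 -1 0 0 0' 30
```

```text
top0 red 54 u 234 242 v 133 152 z [ 11.  107.7 112.4 113.9 115.2 116.8 118.7] xy [632.9   7.1]
top0 blue 497 u 219 245 v 142 208 z [80.1 83.4 84.7 85.9 87.4 88.3 90.1] xy [560.4  20.7]
scene0 red 270 u 346 375 v 288 306 z [105.9 109.7 113.6 114.7 115.6 116.3 117.1] xy [631.7  17.2]
scene0 blue 1223 u 347 428 v 270 324 z [68.8 75.7 84.3 86.3 87.1 87.7 88.4] xy [579.6  43.8]
clock: 1.1
eef_pos: [438.9, 57.1, 205.5]
eef_rot: [3.142, 0.0, -2.933]
wrist_force: [0.5, 2.5, 0.6]
finger_gap: 94.2
finger_force: 0.0
```

Ring underside is about 103 mm and the carriage top about 86.5 mm, so roughly 16.5 mm to go (about 1.65 turns). Now over the crank.

```bash
python3 -m handwheel '0.1 -1 0 0 0;0.1 -1 0 0 0;0.1 -1 0 0 0;0.1 -1 0 0 0;0.1 -1 0 0 0;0.1 -1 0 0 0;0.1 -1 0 0 0;0.1 -1 0 0.1 0;0 0 0 0 0;0 0 0 0 0'
python3 - <<'E'
from h import *
p,d=snap('wrist','w1');i=np.load('pics/w1.npz');C=cloud(i,d);print(i['world_from_camera'].round(2),read_state()['eef_pos'])
h=(C[...,2]>35)&(C[...,2]<46)&(abs(C[...,0]-476)<25)&(abs(C[...,1]+265)<25);q=C[h]
print(h.sum(),q.mean(0),cv2.minAreaRect(q[:,:2].astype(np.float32)))
hsv=cv2.cvtColor(p,cv2.COLOR_RGB2HSV);r=((hsv[...,0]<8)|(hsv[...,0]>172))&(hsv[...,1]>120)&(C[...,2]>57)&(C[...,2]<68)
print(r.sum(),C[r].mean(0))
E
```

```text
clock: 1.93
eef_pos: [470.1, -262.1, 204.6]
eef_rot: [3.141, -0.001, -2.927]
wrist_force: [0.4, 1.2, 0.7]
finger_gap: 94.1
finger_force: 0.0
[[-2.2000e-01  9.5000e-01  2.2000e-01  4.0756e+02]
 [ 9.8000e-01  2.1000e-01  5.0000e-02 -2.7501e+02]
 [ 0.0000e+00  2.3000e-01 -9.7000e-01  3.8507e+02]
 [ 0.0000e+00  0.0000e+00  0.0000e+00  1.0000e+00]] [ 470.26373153 -260.85036934  204.83248624]
527 [ 477.7555231  -265.23541134   41.07179166] ((478.0415954589844, -265.330078125), (27.76439666748047, 27.323890686035156), 12.626082420349121)
1065 [ 411.74702144 -476.18430839   62.47520325]
```

View pics/w1.png

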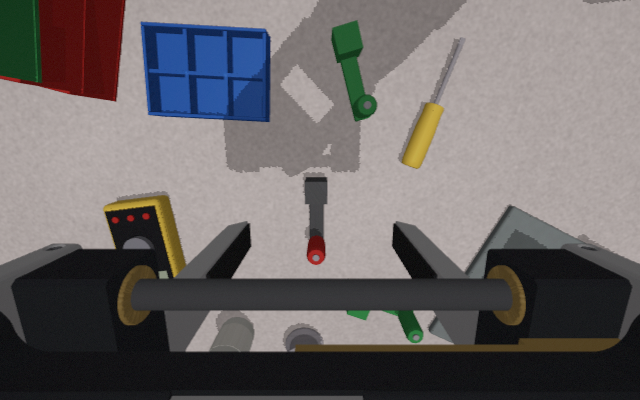

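The crank is centred between the open fingers: hub (316,190), red knob (316,252), aligned with the tool. The wrist hub fix (478,−265) agrees with the top view (476,−265), so I'm descending and gripping.

```bash
python3 -m handwheel '0.17 -0.1 -0.9 0 0.2;0 0 -0.9 0 0.4;0 0 -0.9 0 0.4;0 0 -0.9 0 0.4;0 0 -0.6 0 0.4;0 0 -0.4 0 0.4;0 0 -0.19 0 0.4;0 0 0 0 0.4;0 0 0 0 1;0 0 0 0 1;0 0 0 0 1;0 0 0 0 1' 30;python3 -m handwheel '0 0 0 0 1;0 0 0 0 1'
```

```text
clock: 2.98
eef_pos: [477.8, -265.0, 14.8]
eef_rot: [-3.14, 0.001, -2.924]
wrist_force: [0.4, 0.7, 0.0]
finger_gap: 33.1
finger_force: 0.0
clock: 3.15
eef_pos: [477.8, -265.1, 14.7]
eef_rot: [-3.141, 0.001, -2.924]
wrist_force: [-0.3, -0.7, 6.3]
finger_gap: 27.7
finger_force: 29.8
```

Gripped (27.7 mm wide). A quick 90° regrip will centre the hub on the tool along the other axis too, then I'll turn back.

```bash
python3 -m handwheel '0 0 0 0 0.45;0 0 0 0 0.45;0 0 0 0 0.45;0 0 0 -1 0.45;0 0 0 -1 0.45;0 0 0 -1 0.45;0 0 0 -1 0.45;0 0 0 -1 0.45;0 0 0 -1 0.45;0 0 0 -1 0.45;0 0 0 -1 0.45;0 0 0 -1 0.45' 
python3 -m handwheel '0 0 0 -1 0.45;0 0 0 -1 0.45;0 0 0 -1 0.45;0 0 0 -1 0.45;0 0 0 -1 0.45;0 0 0 -1 0.45;0 0 0 -1 0.45;0 0 0 -1 0.45;0 0 0 -1 0.45;0 0 0 0 1;0 0 0 0 1;0 0 0 0 1' 
python3 -m handwheel '0 0 0 0 1;0 0 0 0 1;0 0 0 0 1'
```

```text
clock: 4.15
eef_pos: [477.3, -264.8, 13.7]
eef_rot: [-3.142, -0.0, 2.569]
wrist_force: [-0.6, 0.7, 0.7]
finger_gap: 51.4
finger_force: 0.0
clock: 5.15
eef_pos: [477.3, -264.8, 13.8]
eef_rot: [-3.141, -0.0, 1.791]
wrist_force: [0.0, -0.9, -0.7]
finger_gap: 35.4
finger_force: 0.0
clock: 5.4
eef_pos: [477.4, -264.7, 13.8]
eef_rot: [-3.141, -0.0, 1.789]
wrist_force: [-0.3, 0.6, -0.6]
finger_gap: 27.3
finger_force: 29.9
```

```bash
python3 -m handwheel '0 0 0.5 0 1;0 0 0.9 1 1;0 0 0.9 1 1;0 0 0.9 1 1;0 0 0.9 1 1;0 0 0.9 1 1;0 0 0.7 1 1'
python3 -m handwheel '0.37 0.62 0 1 1;0.37 0.62 0 1 1;0.37 0.62 0 1 1;0.37 0.62 0 1 1;0.37 0.62 0 1 1;0.37 0.62 0 1 1;0.37 0.62 0 1 1;0.37 0.62 0 1 1;0.37 0.62 0 1 1;0.37 0.62 0 1 1;0.37 0.62 0 1 1;0.37 0.62 0 1 1'
python3 -m handwheel '0 0 0 0 1;0 0 0 0 1;0 0 0 0 1'
python3 - <<'E'
from h import *
s=read_state();p,d=snap('wrist','w2');i=np.load('pics/w2.npz');C=cloud(i,d);print(s['eef_pos'],s['eef_rot'],s['wrist_force'])
n=(abs(C[...,0]-565)<25)&(abs(C[...,1]-36)<25)
for lo,hi in((201,208),(186,200),(179,185)):
    m=n&(C[...,2]>lo)&(C[...,2]<hi)
    if m.sum()>3:print(lo,m.sum(),C[m].mean(0),cv2.minAreaRect(C[m][:,:2].astype(np.float32)))
v,u=np.nonzero(n&(C[...,2]>178));print(u.mean(),v.mean())
a,b=int(v.mean()),int(u.mean());a=max(a,60)
cv2.imwrite('pics/w2c.png',np.hstack([cv2.resize(p[a-60:a+60,b-60:b+60],(400,400),interpolation=3),cv2.resize(p,(400,250)).copy() if 0 else cv2.resize(p,(400,400))])[:,:,::-1])
E
```

```text
clock: 5.98
eef_pos: [477.3, -264.8, 244.6]
eef_rot: [3.141, 0.002, 2.317]
wrist_force: [0.8, -1.1, -2.8]
finger_gap: 27.7
finger_force: 29.9
clock: 6.98
eef_pos: [655.3, 34.1, 241.2]
eef_rot: [3.141, -0.001, -2.919]
wrist_force: [0.9, 0.3, -4.0]
finger_gap: 28.1
finger_force: 29.9
clock: 7.23
eef_pos: [654.7, 32.5, 241.2]
eef_rot: [3.142, -0.001, -2.925]
wrist_force: [0.2, 0.2, -3.1]
finger_gap: 27.7
finger_force: 29.9
[654.67238734  32.52854332 241.20357879] [ 3.14152388e+00 -1.26049323e-03 -2.92485080e+00] [ 0.24067733  0.19744464 -3.1225825 ]
201 273 [568.01366305  34.01463665 203.8476081 ] ((567.6054077148438, 34.22247314453125), (12.584415435791016, 12.910652160644531), 15.650279998779297)
186 77 [569.29691214  31.79426775 196.06597653] ((567.7424926757812, 34.03205871582031), (14.10683822631836, 13.557720184326172), 14.42713737487793)
179 831 [568.23921103  33.54630726 181.44292354] ((567.5040893554688, 34.122825622558594), (34.23204040527344, 33.42774200439453), 4.645370006561279)
346.78595543551654 106.95340985820391
```

View pics/w2c.png

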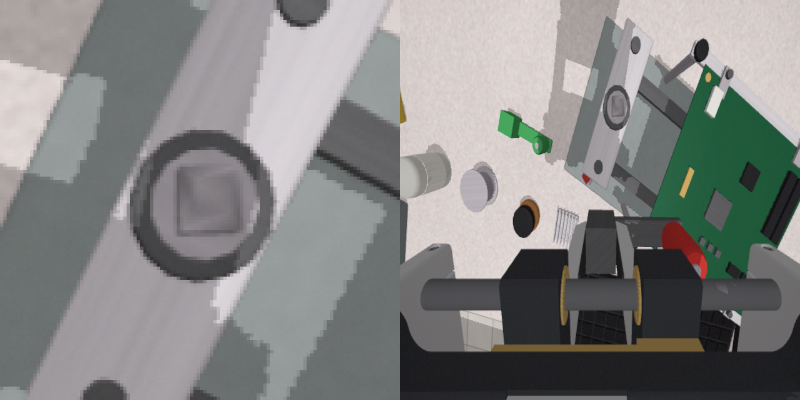

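The screw end is at crop (208,198), its square turned only about 3–4° CCW from my present yaw. Bias-corrected axis is about (566.6, 35.3). I'm moving over it.

```bash
python3 -m handwheel '-0.7 0.02 0 0.4 1;-0.7 0.02 0 0.3 1;-0.6 0.02 0 0 1;-0.2 0.01 -0.2 0 1;0 0 -0.3 0 1;0 0 0 0 1;0 0 0 0 1;0 0 0 0 1'
python3 -m handwheel '0 0 -0.1 0 1;0 0 -0.1 0 1;0 0 -0.1 0 1;0 0 0 0 1;0 0 0 0 1'

```

```text
clock: 7.95
eef_pos: [567.3, 35.1, 222.5]
eef_rot: [-3.141, 0.001, -2.864]
wrist_force: [-0.3, -0.2, -3.0]
finger_gap: 28.2
finger_force: 29.9
clock: 8.37
eef_pos: [566.8, 35.1, 209.2]
eef_rot: [-3.141, -0.002, -2.864]
wrist_force: [-0.3, -4.4, -6.1]
finger_gap: 27.9
finger_force: 30.0
```

```bash
python3 -m handwheel '0 -0.01 -0.05 0 1;0 0 -0.05 0 1;0 0 0 0 1'
python3 -m handwheel '0 0 -0.06 0 1;0 0 -0.06 0 1;0 0 -0.06 0 1;0 0 0 0 1'
```

```text
clock: 8.62
eef_pos: [566.8, 34.9, 205.5]
eef_rot: [-3.141, -0.001, -2.863]
wrist_force: [-1.9, -3.7, -3.7]
finger_gap: 27.6
finger_force: 30.0
clock: 8.95
eef_pos: [566.7, 34.9, 198.3]
eef_rot: [-3.141, -0.001, -2.863]
wrist_force: [-3.7, -5.4, -4.4]
finger_gap: 27.9
finger_force: 30.0
```

```bash
python3 -m handwheel '-0.01 -0.01 -0.04 0 1;0 0 -0.03 0 1;0 0 0 0 1;0 0 0 0 1';  python3 -m handwheel '0 0 -0.02 0 1;0 0 0 0 1;0 0 0 0 1'; python3 -c "
from h import *;print(read_state()['moment'])"
```

```text
clock: 9.28
eef_pos: [566.7, 34.8, 195.8]
eef_rot: [-3.142, 0.0, -2.863]
wrist_force: [-0.4, -2.7, -2.8]
finger_gap: 27.7
finger_force: 30.0
clock: 9.53
eef_pos: [566.7, 34.8, 195.7]
eef_rot: [-3.141, 0.001, -2.863]
wrist_force: [-4.0, -3.4, 3.7]
finger_gap: 27.7
finger_force: 30.0
[-0.63931895  0.74558587 -0.03698544]
```

The crank is home: TCP stops at 195.7 with an upward reaction. Winding clockwise now.

```bash
cat > st.sh <<'E'
python3 -c "
from cell import *;import numpy as np;s=read_state();print('M',s['moment'].round(2),'F',s['wrist_force'].round(1),'yaw',np.degrees(s['eef_rot'][2]).round(1),'q6',s['joints'][5].round(2))"
E
python3 -m handwheel '0 0 0 -1 1;0 0 0 -1 1;0 0 0 -1 1;0 0 0 -1 1;0 0 0 -1 1;0 0 0 -1 1;0 0 0 -1 1;0 0 0 -1 1;0 0 0 -1 1;0 0 0 -1 1;0 0 0 -1 1;0 0 0 -1 1' 45; sh st.sh
```

```text
clock: 10.53
eef_pos: [566.5, 34.4, 195.7]
eef_rot: [-3.141, 0.001, 2.369]
wrist_force: [-5.0, -6.4, 5.0]
finger_gap: 27.5
finger_force: 45.0
M [-1.24  1.05  0.29] F [-5.  -6.4  5. ] yaw 135.7 q6 -0.8
```

```bash
python3 -m handwheel '-0.01 -0.01 0 -1 1;0 0 0 -1 1;0 0 0 -1 1;0 0 0 -1 1;0 0 0 -1 1;0 0 0 -1 1;0 0 0 -1 1;0 0 0 -1 1;0 0 0 -1 1;0 0 0 -1 1;0 0 0 -1 1;0 0 0 -1 1'; sh st.sh;  python3 -m handwheel '0 0 0 -1 1;0 0 0 -1 1;0 0 0 -1 1;0 0 0 -1 1;0 0 0 -1 1;0 0 0 -1 1;0 0 0 -1 1;0 0 0 -1 1;0 0 0 -1 1;0 0 0 -1 1;0 0 0 -1 1;0 0 0 -1 1'; sh st.sh;
```

```text
clock: 11.53
eef_pos: [566.7, 34.4, 195.7]
eef_rot: [3.14, -0.0, 1.322]
wrist_force: [0.1, -3.7, 2.4]
finger_gap: 27.8
finger_force: 45.0
M [-0.69  0.1   0.3 ] F [ 0.1 -3.7  2.4] yaw 75.7 q6 0.25
clock: 12.53
eef_pos: [566.9, 34.2, 195.7]
eef_rot: [3.141, -0.002, 0.274]
wrist_force: [1.6, -3.9, 2.4]
finger_gap: 27.9
finger_force: 45.0
M [-1.01 -0.02  0.25] F [ 1.6 -3.9  2.4] yaw 15.7 q6 1.29
```

```bash
python3 -m handwheel '0 0 0 -1 1;0 0 0 -1 1;0 0 0 -1 1;0 0 0 -1 1;0 0 0 -1 1;0 0 0 -1 1;0 0 0 -1 1;0 0 0 -1 1;0 0 0 -1 1;0 0 0 -1 1;0 0 0 -1 1;0 0 0 -1 1'; sh st.sh; python3 - <<'E'
from h import *
p,d=snap('top','top1');f=np.load('pics/top1.npz');C=cloud(f,d);hsv=cv2.cvtColor(p,cv2.COLOR_RGB2HSV)
W=np.zeros(d.shape,bool);W[115:215,195:275]=1;B=W&(hsv[...,1]>120)&(hsv[...,2]>40)&(abs(hsv[...,0].astype(int)-112)<10)
print(B.sum(),np.percentile(C[B][:,2],[10,25,50,75,90]))
E
```

```text
clock: 13.53
eef_pos: [566.7, 34.0, 195.8]
eef_rot: [-3.141, -0.002, -0.773]
wrist_force: [-0.9, -6.7, 2.1]
finger_gap: 27.7
finger_force: 45.0
M [-1.12  0.27  0.23] F [-0.9 -6.7  2.1] yaw -44.3 q6 2.34
247 [83.33239647 89.73101026 92.01559748 93.39658299 94.69459027]
```

Carriage is up about 6 mm after 240°, as expected. Regripping half a turn back.

```bash
python3 -m handwheel '0 0 0 0 0.45;0 0 0 0 0.45;0 0 0 0 0.45;0 0 0 1 0.45;0 0 0 1 0.45;0 0 0 1 0.45;0 0 0 1 0.45;0 0 0 1 0.45;0 0 0 1 0.45;0 0 0 1 0.45;0 0 0 1 0.45;0 0 0 1 0.45'; sh st.sh; python3 -m handwheel '0 0 0 1 0.45;0 0 0 1 0.45;0 0 0 1 0.45;0 0 0 1 0.45;0 0 0 1 0.45;0 0 0 1 0.45;0 0 0 1 0.45;0 0 0 1 0.45;0 0 0 1 0.45;0 0 0 1 0.45;0 0 0 1 0.45;0 0 0 1 0.45';python3 -m handwheel '0 0 0 1 0.45;0 0 0 1 0.45;0 0 0 1 0.45;0 0 0 1 0.45;0 0 0 1 0.45;0 0 0 1 0.45;0 0 0 1 0.45;0 0 0 1 0.45;0 0 0 1 0.45;0 0 0 1 0.45;0 0 0 1 0.45;0 0 0 1 0.45';python3 -m handwheel '0 0 0 1 0.45;0 0 0 1 0.45;0 0 0 1 0.45;0 0 0 0 0.45;0 0 0 0 1;0 0 0 0 1;0 0 0 0 1;0 0 0 0 1;0 0 0 0 1;0 0 0 0 1'; sh st.sh
```

```text
clock: 14.58
eef_pos: [566.2, 34.7, 195.0]
eef_rot: [-3.141, -0.0, 0.022]
wrist_force: [-0.8, 0.4, -0.1]
finger_gap: 51.6
finger_force: 0.0
M [-0.01  0.17  0.03] F [-0.8  0.4 -0.1] yaw 1.2 q6 1.55
clock: 15.58
eef_pos: [566.3, 34.7, 195.0]
eef_rot: [-3.142, -0.0, 1.069]
wrist_force: [1.1, -0.8, 0.1]
finger_gap: 51.8
finger_force: 0.0
clock: 16.58
eef_pos: [566.2, 34.7, 195.0]
eef_rot: [3.141, -0.0, 2.116]
wrist_force: [0.5, 0.1, -1.0]
finger_gap: 51.8
finger_force: 0.0
clock: 17.42
eef_pos: [565.9, 34.6, 195.0]
eef_rot: [-3.141, -0.001, 2.372]
wrist_force: [-4.7, 1.8, 2.6]
finger_gap: 27.6
finger_force: 44.5
M [0.28 0.92 0.04] F [-4.7  1.8  2.6] yaw 135.9 q6 -0.81
```

```bash
R='';python3 -m handwheel '0 -0.01 0 -1 1;0 0 0 -1 1;0 0 0 -1 1;0 0 0 -1 1;0 0 0 -1 1;0 0 0 -1 1;0 0 0 -1 1;0 0 0 -1 1;0 0 0 -1 1;0 0 0 -1 1;0 0 0 -1 1;0 0 0 -1 1'; sh st.sh;  python3 -m handwheel '0 0 0 -1 1;0 0 0 -1 1;0 0 0 -1 1;0 0 0 -1 1;0 0 0 -1 1;0 0 0 -1 1;0 0 0 -1 1;0 0 0 -1 1;0 0 0 -1 1;0 0 0 -1 1;0 0 0 -1 1;0 0 0 -1 1'; sh st.sh;python3 -m handwheel '0 0 0 -1 1;0 0 0 -1 1;0 0 0 -1 1;0 0 0 -1 1;0 0 0 -1 1;0 0 0 -1 1;0 0 0 -1 1;0 0 0 -1 1;0 0 0 -1 1;0 0 0 -1 1;0 0 0 -1 1;0 0 0 -1 1'; sh st.sh
```

```text
clock: 18.42
eef_pos: [566.5, 35.0, 195.1]
eef_rot: [3.141, -0.002, 1.322]
wrist_force: [1.7, 7.5, -1.8]
finger_gap: 28.0
finger_force: 44.6
M [ 1.36 -0.36  0.29] F [ 1.7  7.5 -1.8] yaw 75.7 q6 0.25
clock: 19.42
eef_pos: [567.3, 34.6, 195.1]
eef_rot: [-3.142, -0.003, 0.274]
wrist_force: [8.8, 5.1, -3.5]
finger_gap: 27.8
finger_force: 44.6
M [ 0.8  -1.55  0.27] F [ 8.8  5.1 -3.5] yaw 15.7 q6 1.29
clock: 20.42
eef_pos: [567.4, 33.7, 195.1]
eef_rot: [-3.14, -0.003, -0.773]
wrist_force: [7.9, -1.7, -4.9]
finger_gap: 27.9
finger_force: 44.6
M [-0.3  -1.46  0.27] F [ 7.9 -1.7 -4.9] yaw -44.3 q6 2.34
```

```bash
python3 -m handwheel '0 0 0 0 0.45;0 0 0 0 0.45;0 0 0 0 0.45;0 0 0 1 0.45;0 0 0 1 0.45;0 0 0 1 0.45;0 0 0 1 0.45;0 0 0 1 0.45;0 0 0 1 0.45;0 0 0 1 0.45;0 0 0 1 0.45;0 0 0 1 0.45'; sh st.sh; python3 -m handwheel '0 0 0 1 0.45;0 0 0 1 0.45;0 0 0 1 0.45;0 0 0 1 0.45;0 0 0 1 0.45;0 0 0 1 0.45;0 0 0 1 0.45;0 0 0 1 0.45;0 0 0 1 0.45;0 0 0 1 0.45;0 0 0 1 0.45;0 0 0 1 0.45';python3 -m handwheel '0 0 0 1 0.45;0 0 0 1 0.45;0 0 0 1 0.45;0 0 0 1 0.45;0 0 0 1 0.45;0 0 0 1 0.45;0 0 0 1 0.45;0 0 0 1 0.45;0 0 0 1 0.45;0 0 0 1 0.45;0 0 0 1 0.45;0 0 0 1 0.45';python3 -m handwheel '0 0 0 1 0.45;0 0 0 1 0.45;0 0 0 1 0.45;0 0 0 0 0.45;0 0 0 0 1;0 0 0 0 1;0 0 0 0 1;0 0 0 0 1;0 0 0 0 1;0 0 0 0 1'; sh st.sh; python3 - <<'E'
from h import *
p,d=snap('top','top2');p,d=snap('scene','scene2')
for n,w in(('top2',(115,215,195,275)),('scene2',(225,330,325,450))):
    f=np.load(f'pics/{n}.npz');p,d=f['p'],f['d'];C=cloud(f,d);hsv=cv2.cvtColor(p,cv2.COLOR_RGB2HSV)
    W=np.zeros(d.shape,bool);W[w[0]:w[1],w[2]:w[3]]=1;B=W&(hsv[...,1]>120)&(hsv[...,2]>40)&(abs(hsv[...,0].astype(int)-112)<10)
    print(n,B.sum(),np.percentile(C[B][:,2],[10,25,50,75,90]))
E
```

```text
clock: 21.42
eef_pos: [566.1, 34.0, 195.0]
eef_rot: [3.142, 0.0, 0.022]
wrist_force: [-0.2, -0.1, -0.7]
finger_gap: 51.8
finger_force: 0.0
M [ 0.02  0.21 -0.03] F [-0.2 -0.1 -0.7] yaw 1.3 q6 1.54
clock: 22.42
eef_pos: [566.2, 34.0, 195.1]
eef_rot: [3.142, 0.0, 1.07]
wrist_force: [0.2, -0.8, 0.0]
finger_gap: 52.1
finger_force: 0.0
clock: 23.42
eef_pos: [566.1, 34.0, 195.0]
eef_rot: [-3.142, -0.0, 2.117]
wrist_force: [-0.3, -0.5, 0.3]
finger_gap: 51.9
finger_force: 0.0
clock: 24.25
eef_pos: [566.4, 34.2, 195.1]
eef_rot: [3.141, 0.0, 2.372]
wrist_force: [2.8, 2.9, -0.7]
finger_gap: 28.1
finger_force: 43.8
M [ 0.47 -0.51  0.03] F [ 2.8  2.9 -0.7] yaw 135.9 q6 -0.81
top2 222 [89.63499091 95.01105073 97.24679034 98.34954693 99.27562181]
scene2 842 [85.73912733 94.17713658 97.52673918 98.36569608 99.12854853]
```

About 5.4 mm (190°) left. Winding on, then short steps while watching the moment.

```bash
python3 -m handwheel '0 0 0 -1 1;0 0 0 -1 1;0 0 0 -1 1;0 0 0 -1 1;0 0 0 -1 1;0 0 0 -1 1;0 0 0 -1 1;0 0 0 -1 1;0 0 0 -1 1;0 0 0 -1 1;0 0 0 -1 1;0 0 0 -1 1'; sh st.sh;  python3 -m handwheel '0 0 0 -1 1;0 0 0 -1 1;0 0 0 -1 1;0 0 0 -1 1;0 0 0 -1 1;0 0 0 -1 1;0 0 0 -1 1;0 0 0 -1 1'; sh st.sh
```

```text
clock: 25.35
eef_pos: [566.6, 34.2, 195.2]
eef_rot: [3.14, -0.001, 1.321]
wrist_force: [5.3, 3.3, -2.1]
finger_gap: 28.5
finger_force: 44.2
M [ 0.55 -1.01  0.23] F [ 5.3  3.3 -2.1] yaw 75.7 q6 0.24
clock: 26.02
eef_pos: [566.7, 34.1, 195.1]
eef_rot: [3.141, -0.001, 0.623]
wrist_force: [5.9, 2.5, -2.0]
finger_gap: 27.9
finger_force: 44.2
M [ 0.52 -1.04  0.31] F [ 5.9  2.5 -2. ] yaw 35.7 q6 0.94
```

```bash
python3 -m handwheel '0 0 0 -1 1;0 0 0 -1 1;0 0 0 -1 1'; sh st.sh;  python3 -m handwheel '0 0 0 -1 1;0 0 0 -1 1'; sh st.sh
```

```text
clock: 26.27
eef_pos: [566.7, 34.1, 195.1]
eef_rot: [3.141, -0.001, 0.361]
wrist_force: [5.6, 2.5, -1.5]
finger_gap: 28.2
finger_force: 44.2
M [ 0.46 -0.97  0.34] F [ 5.6  2.5 -1.5] yaw 20.7 q6 1.2
clock: 26.43
eef_pos: [566.6, 34.1, 195.1]
eef_rot: [3.141, -0.001, 0.187]
wrist_force: [5.5, 1.7, -2.3]
finger_gap: 28.3
finger_force: 44.2
M [ 0.46 -0.99  0.28] F [ 5.5  1.7 -2.3] yaw 10.7 q6 1.38
```

```bash
python3 -m handwheel '0 0 0 -1 1;0 0 0 -1 1'; sh st.sh;  python3 -m handwheel '0 0 0 -1 1;0 0 0 -1 1'; sh st.sh
```

```text
clock: 26.6
eef_pos: [566.7, 34.1, 195.1]
eef_rot: [-3.142, -0.001, 0.012]
wrist_force: [5.2, 1.2, -1.2]
finger_gap: 28.7
finger_force: 44.2
M [ 0.43 -0.95  0.29] F [ 5.2  1.2 -1.2] yaw 0.7 q6 1.55
clock: 26.77
eef_pos: [566.7, 34.0, 195.2]
eef_rot: [-3.141, -0.001, -0.162]
wrist_force: [5.7, 0.9, -2.1]
finger_gap: 28.1
finger_force: 44.2
M [ 0.39 -0.96  0.27] F [ 5.7  0.9 -2.1] yaw -9.3 q6 1.73
```

```bash
python3 -m handwheel '0 0 0 -1 1;0 0 0 -1 1'; sh st.sh
```

```text
clock: 26.93
eef_pos: [566.6, 34.0, 195.1]
eef_rot: [-3.141, -0.001, -0.337]
wrist_force: [4.3, 1.8, -1.8]
finger_gap: 28.0
finger_force: 44.2
M [ 0.42 -0.93  0.32] F [ 4.3  1.8 -1.8] yaw -19.3 q6 1.9
```

```bash
python3 -m handwheel '0 0 0 -1 1;0 0 0 -1 1'; sh st.sh
```

```text
clock: 27.1
eef_pos: [566.6, 34.0, 195.1]
eef_rot: [-3.141, -0.001, -0.511]
wrist_force: [6.3, 1.0, -1.1]
finger_gap: 27.9
finger_force: 44.2
M [ 0.37 -0.86  0.3 ] F [ 6.3  1.  -1.1] yaw -29.3 q6 2.08
```

```bash
python3 -m handwheel '0 0 0 -1 1;0 0 0 -1 1'; sh st.sh
```

```text
clock: 27.27
eef_pos: [566.6, 34.0, 195.2]
eef_rot: [-3.141, -0.001, -0.686]
wrist_force: [4.7, 0.9, -0.9]
finger_gap: 28.6
finger_force: 44.2
M [ 0.28 -0.87  0.33] F [ 4.7  0.9 -0.9] yaw -39.3 q6 2.25
```

No contact yet. Regrip back a quarter turn.

```bash
python3 -m handwheel '0 0 0 0 0.45;0 0 0 0 0.45;0 0 0 0 0.45;0 0 0.01 1 0.45;0 0 0 1 0.45;0 0 0 1 0.45;0 0 0 1 0.45;0 0 0 1 0.45;0 0 0 1 0.45;0 0 0 1 0.45;0 0 0 1 0.45;0 0 0 1 0.45'; python3 -m handwheel '0 0 0 1 0.45;0 0 0 1 0.45;0 0 0 1 0.45;0 0 0 1 0.45;0 0 0 1 0.45;0 0 0 1 0.45;0 0 0 1 0.45;0 0 0 1 0.45;0 0 0 1 0.45;0 0 0 0 0.45;0 0 0 0 1;0 0 0 0 1';python3 -m handwheel '0 0 0 0 1;0 0 0 0 1;0 0 0 0 1;0 0 0 0 1'; sh st.sh;python3 -m handwheel '0 0 0 -1 1;0 0 0 -1 1;0 0 0 -1 1'; sh st.sh
```

```text
clock: 28.27
eef_pos: [566.0, 33.9, 195.4]
eef_rot: [3.141, 0.001, 0.11]
wrist_force: [0.5, 0.2, -0.1]
finger_gap: 51.6
finger_force: 0.0
clock: 29.27
eef_pos: [566.1, 34.0, 195.4]
eef_rot: [-3.141, 0.0, 0.887]
wrist_force: [-0.6, 0.6, -0.4]
finger_gap: 41.7
finger_force: 0.0
clock: 29.6
eef_pos: [566.3, 33.9, 195.5]
eef_rot: [3.141, -0.0, 0.889]
wrist_force: [1.3, -1.4, -0.5]
finger_gap: 28.5
finger_force: 43.4
M [-0.31 -0.28  0.08] F [ 1.3 -1.4 -0.5] yaw 50.9 q6 0.68
clock: 29.85
eef_pos: [566.3, 33.9, 195.5]
eef_rot: [3.141, -0.0, 0.623]
wrist_force: [1.7, 0.2, -1.3]
finger_gap: 28.5
finger_force: 44.0
M [-0.25 -0.18  0.44] F [ 1.7  0.2 -1.3] yaw 35.7 q6 0.94
```

```bash
python3 -m handwheel '0 0 0 -1 1;0 0 0 -0.6 1'; sh st.sh
```

```text
clock: 30.02
eef_pos: [566.2, 34.0, 195.5]
eef_rot: [3.141, -0.0, 0.483]
wrist_force: [2.0, -0.5, -0.0]
finger_gap: 28.5
finger_force: 44.4
M [-0.25 -0.14  0.59] F [ 2.  -0.5 -0. ] yaw 27.7 q6 1.08
```

```bash
python3 -m handwheel '0 0 0 -0.4 1;0 0 0 0 1'; sh st.sh;python3 -m handwheel '0 0 0 0 1;0 0 0 0 1'; sh st.sh
```

```text
clock: 30.18
eef_pos: [566.3, 34.0, 195.5]
eef_rot: [3.141, -0.0, 0.452]
wrist_force: [1.2, 0.3, 0.7]
finger_gap: 29.0
finger_force: 44.1
M [-0.22 -0.08  0.47] F [1.2 0.3 0.7] yaw 25.9 q6 1.11
clock: 30.35
eef_pos: [566.3, 34.0, 195.5]
eef_rot: [3.141, -0.0, 0.454]
wrist_force: [1.7, -1.4, 0.1]
finger_gap: 28.9
finger_force: 44.1
M [-0.26 -0.18  0.43] F [ 1.7 -1.4  0.1] yaw 26.0 q6 1.11
```

The moment rose from 0.30 to 0.59 N m over about 8°, so the carriage has met the ring. Letting go and lifting clear.

```bash
python3 -m handwheel '0 0 0 0 0.45;0 0 0 0 0.45;0 0 0 0 0.45;0 0 0 0 0.45;0 0 0.2 0 0.45;0 0 0.6 0 0.45;0 0 0.9 0 0.45;0 0 0.9 0 0.45;0 0 0.9 0 0.45;-1 0 0 0 0.45;-1 0 0 0 0.45;-1 0 0 0 0.45'; python3 -m handwheel '-1 0 0 0 0.45;0 0 0 0 0.45;0 0 0 0 0.45'
python3 - <<'E'
from h import *
p,d=snap('top','top3');p,d=snap('scene','scene3')
cv2.imwrite('pics/end.png',cv2.resize(p[200:340,290:500],(800,533),interpolation=3)[:,:,::-1])
for n,w in(('top3',(115,215,195,275)),('scene3',(225,330,325,450))):
    f=np.load(f'pics/{n}.npz');p,d=f['p'],f['d'];C=cloud(f,d);hsv=cv2.cvtColor(p,cv2.COLOR_RGB2HSV)
    W=np.zeros(d.shape,bool);W[w[0]:w[1],w[2]:w[3]]=1;W&=(hsv[...,1]>120)&(hsv[...,2]>40);B=W&(abs(hsv[...,0].astype(int)-112)<10)
    print(n,B.sum(),np.percentile(C[B][:,2],[10,25,50,75,90]))
    h=(abs(C[...,0]-566)<12)&(abs(C[...,1]-35)<12)&(C[...,2]>210);print('hub top',C[h].mean(0),np.median(C[h][:,2]))
E
sh st.sh
```

```text
clock: 31.35
eef_pos: [444.8, 34.0, 335.8]
eef_rot: [3.141, -0.0, 0.453]
wrist_force: [0.3, 0.8, 1.4]
finger_gap: 51.8
finger_force: 0.0
clock: 31.6
eef_pos: [405.2, 34.1, 337.0]
eef_rot: [3.14, -0.003, 0.453]
wrist_force: [0.0, 0.4, -0.7]
finger_gap: 51.3
finger_force: 0.0
top3 375 [ 98.47478144 101.07306794 102.5750972  103.65454383 104.92891586]
hub top [565.46592167  35.11805764 222.86838013] 222.88287129594994
scene3 1134 [ 91.43639359  99.84297665 102.54413836 103.39305472 104.01339289]
hub top [568.09680978  36.20699048 222.0203505 ] 223.20744170724964
M [-0.1   0.14  0.02] F [ 0.6  0.4 -0.1] yaw 25.9 q6 1.11
```

View pics/end.png

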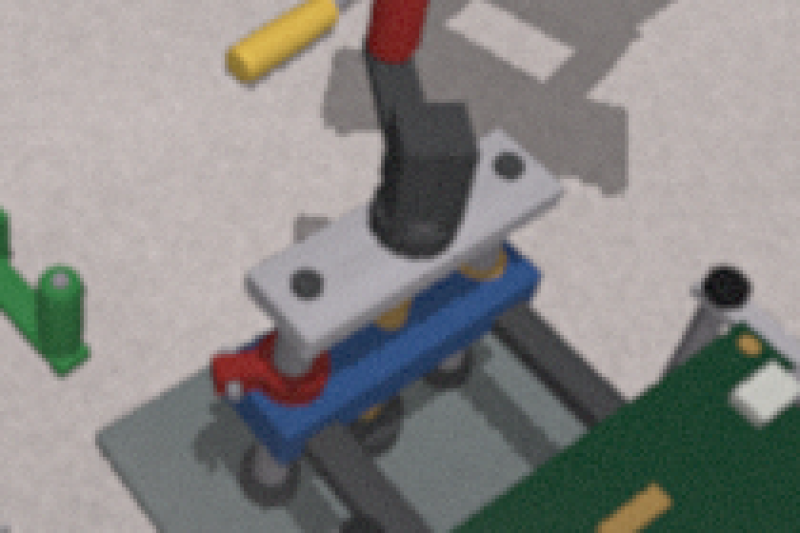

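The picture shows the ring (290,372) flush on the blue carriage, with the hub (430,180) seated on the shoulder and free of the gripper. Hub top measures about 222.9 mm against 222 expected, and the carriage top about 103 mm, level with the ring's underside. Handing in.

```bash
python3 -c "
from cell import *;print(sign_off())"
```

```text
the job is handed in; nothing more can be done
None
```

The crank is fully home on the screw and released, the carriage is wound up against the red stop ring without being forced, and the job is handed in at about 32 s (no verdict came back).

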